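# Trim a sinking incubator hatch until it stays half open

### The job

The incubator's black hatch sinks when it should stay where it is put. Lift it by its handle to about half open (45 degrees) to feel its weight, lower it shut again, slide the steel trim weight on its top back towards the hinge by the right amount, then lift it to about half open and let go, so that it stands there by itself. Work gently, never let the hatch fall or fly open (feel that it is balanced before you let go), and leave everything else where it is.

Things in the scene. Friction and masses are not known exactly. Their poses are not given: they have to be found in the camera images.
- incubator: Low white bench incubator, 400 (x, depth) x 270 (y, width) x 90 mm tall in front, fixed to the table; origin at the centre of its underside, its front faces its own -x, z up. The black hatch (292 x 262 x 10 mm) covers its top from the front edge to the hinge, which lies across it 100 mm behind the centre (+x); behind it is a fixed rear housing 125 mm high.
- hatch (a joint): Hinge angle of the hatch in rad: 0 shut (level), grows as its front edge rises, stop at 1.35. The hinge has a dry friction of about 0.055 N m and a light damping of 0.12 N m per rad/s. A hidden ballast behind the hinge, of unknown weight, partly balances the hatch; gravity torques fall with the cosine of the angle. With the trim weight as found the hatch sinks under its own weight; with the weight too far back it swings open by itself.
- hinge (a point): Point on the hinge axis, middle of the hatch's width, 110.5 mm above the table and 20 mm above the level of the shut hatch's underside; the hinge axis is the incubator's y axis.
- handle (a point): Middle of the round bar handle near the hatch's front edge: aluminium, 11 mm thick, 100 mm long along the incubator's y, 35 mm above the hatch's top, on posts at its ends. It turns with the hatch; shut, it lies 262 mm in front of and 25 mm above the hinge point. A light pinch of about 4 N lifts it, lets the bar turn and feels the weight best; a firm grip falsifies the feel by friction.
- trim (a joint): Position in m of the trim weight along its rails on the hatch: 0 nearest the handle, grows towards the hinge, stop at 0.165. Its centre is 0.205 m minus this value from the hinge. It starts between 0 and 0.016; the position that balances the hatch lies somewhere between about 0.04 and 0.15 and differs each time. Sliding takes about 6.5 N; it stays where it is left at any hatch angle.
- trim_top (a point): Centre of the top face of the trim weight: a plain steel block 36 x 36 mm and 46 mm high above the hatch's top, mass 0.46 kg, sliding along the middle of the hatch (incubator's x). Grip it by its sides across the hatch (along y).
- jar: Small closed jar, 34 mm across, 45 mm tall, standing on the incubator's rear housing; a bystander, origin at its underside's centre, not to be moved.
- pen_case: Flat black case 60 x 160 x 30 mm beside the incubator; a bystander, origin at its underside's centre, not to be moved.
- tip_tray: Clear divided tray 120 x 85 x 50 mm; a bystander, origin at its underside's centre, not to be moved.
- bottle: White bottle, 60 mm across, 140 mm tall; a bystander, origin at its underside's centre, not to be moved.
- beaker: Glass beaker, 70 mm across, 85 mm tall; a bystander, origin at its underside's centre, not to be moved.
- pen: Pen, 130 mm long, 9 mm thick, lying; a bystander, origin at its underside's centre, not to be moved.

How it is judged (in metres and radians):
On the way, in this order (a step that is already met when the one before it is completed fails the run):
1. the hatch is lifted half open to try it, the trim weight still as found (value of joint hatch above 0.55 rad and value of joint trim below 0.03 m), for 0.2 s.
2. the hatch is shut again and the trim weight has been slid back (value of joint hatch below 0.1 rad and value of joint trim above 0.022 m), for 0.2 s.
At the end, for the whole second after the job is handed in: The hatch stands by itself, let go and still, at 33 to 57 degrees (0.58 to 1.0 rad, moving less than 0.03 rad/s) (value of joint hatch between 0.58 and 1 rad and velocity of joint hatch between -0.03 and 0.03 rad/s); the robot touches nothing.
It fails at once if the hatch falls (sinks faster than 1.2 rad/s) (velocity of joint hatch below -1.2 rad/s).
It fails at once if the hatch flies open (beyond 1.2 rad) (value of joint hatch above 1.2 rad).
It fails at once if the fingers press or grip with more than 60 N in all on the incubator or its hatch (contact force between the fingers and incubator above 60 N).
It fails at once if a bystander is moved more than 30 mm (distance of any of jar, pen_case, tip_tray, bottle, beaker, pen from where it was at the start of the episode above 0.03 m).
It also fails if it takes over 72 s, if anything falls off the work surface, if the arm or the gripper's body presses on something with over 40 N, if the wrist force passes 120 N, or if a joint passes its speed limit or range.

### The arm

A 6-joint arm with a two-finger parallel gripper is mounted at the origin on the work surface. World frame = base frame: x ahead of the robot, y to its left, z up, the work surface at z = 0. Lengths are in mm, angles in rad, forces in N, time in s.
With the tool pointing down it reaches from about 375 to 975 mm from the base axis. Payload 3.8 kg.
Tool frame: the origin (TCP) lies between the finger pads; the fingertips stand 25 mm ahead of it and the grasp point (between the pads) lies 6 mm ahead of it (arm.nose_length is the distance from the TCP to the fingertips, in mm); z points along the fingers, x is the direction in which the jaws open and shut, and the axes are right-handed (so a half turn about z gives the same grasp; the last joint's range is limited). The gripper opens to 88 mm and grips with 3 to 60 N. Pads are 18 mm wide; open, the fingers measure 123 mm over their backs; the gripper's body (75 mm by 187 mm) begins 45 mm behind the grasp point.
Start: joints at [-1.338, 0.264, 1.604, -0, 1.274, -0.037], TCP at [179.908, -650.578, 263.706] pointing down, gripper open.
Joint ranges: [-2.63, 2.63], [-0.94, 2.18], [0.31, 2.57], [-1.31, 4.45], [0, 2.66], [-2.55, 2.55]. Speed limits (rad/s): [2.57, 2.57, 3.14, 3.14, 3.14, 3.14].

### API

Orientations are given as a rotation vector (axis times angle).
In Python, from rig import arm, optics gives the robot as it stands.
- The arm moves only by the tool step_arm, never from a script. Its argument "increments" is a list of rows, each an object with "claw": the finger opening in m, from 0 to 0.0881; "linear": the shift along the tool's x, y, z in m, a list of three; "turn": the turn about the tool's z in rad. In form: [{"claw": claw, "linear": [tx, ty, tz], "turn": turn}, ...]. A call has 1 to 8 rows; each row shifts and turns the pose as measured when the row begins, along the tool's axes as they then stand; what a row does not reach is not made up. A row lasts 1/10 s, in which the tool goes at most 50 mm and 8.59 degrees, less where a joint would pass 70% of its speed; a pose out of reach is approached as far as the arm can. A call with a gripper value outside its range is refused whole. The fingers move at their own pace and stop on an object; "newtons" is the grip in N (left out, the last holds). Time passes only in rows, so rows that do not move let the fingers close. It gives the time, the measured TCP pose, the force and the opening at its end, in the units of the state.
- arm.get_obs(): the state, without advancing time (a new reading comes with each control period).
- optics.read_camera(name): name is "scene" or "top" or "wrist"; returns (picture, depth): 480x640x3 uint8, blue, green, red; 480x640 float32, mm along the optical axis (not along the pixel's ray), 0 where there is no reading.
- optics.camera_info(name): a dict with "mtx" (3x3 intrinsics, pixels), "cam_to_world" (4x4, takes a point from camera to world coordinates); the wrist camera has in their place "hand_eye" (4x4, takes a point from camera to tool coordinates, whose origin is the TCP and whose axes are the tool frame's). Camera axes: x right, y down, z forward; pixel columns grow to the right and rows downward; lengths in mm; the calibration is good to about 2 mm. The wrist camera is an equidistant fisheye: a pixel r from the principal point sees the ray r / f radians off the axis. A picture is of the moment at which its call begins: read the wrist's pose just before it. camera_info takes no time and is no camera call.
- arm.hand_in(): hands the job in, once; it reports no verdict.
Trained networks look in the newest picture that a camera, given by its name, has taken for a name from the list of things; names that differ only in an ending like _2 or _b are one class to them, and where a whole thing is asked for, a point or a joint stands for the part that bears it (a point fixed in the world has none). Each returns a list of dicts, best first, with "confidence" (0 to 1); they miss things now and then, are a little off and sometimes report something else, mostly with a low value. They report only what shows in the picture. A call takes as long as a camera call.
- optics.search_frame(name, camera): "location" ([x, y, z] in mm, in the coordinates of the camera as it stood for that picture, good to about 4 mm: the middle of the surface that is visible of it).
- optics.trace(name, camera): "pixels" (480x640 bool, what is visible of it).
The state is a dict: "clock": time; "joints": joint angles; "joint_vel": joint speeds; "joint_efforts": joint torques, N m; "ee_pos": TCP position; "ee_rot": TCP orientation; "contact_force": force on the tool from outside, world axes, zero at the start; "torque": the same for the moment, N m; "finger_gap": finger opening in mm.
Only numpy, scipy, OpenCV 4.12 (cv2) and the standard library are available. Lean on these libraries where they do the work, as an engineer would, in place of code of your own. Each camera call takes 0.05 s, during which the arm holds its last target.

## Working session

There is one attempt and no reset: what is moved stays moved. The work goes in short steps, Python scripts to look and compute and a tool call to move; the robot and the scene stay as the last step left them, time stands still between calls to the robot, and variables do not carry over. Pictures are saved under pics/ and viewed, and the job is handed in when it is done.

Besides the shell and the picture viewer there is one more tool, called after "Call:" by a JSON object that holds its "fn" and its "kwargs". step_arm: Moves the arm, as the interface text tells. Its arguments: {"type":"object","properties":{"increments":{"type":"array"},"newtons":{"type":"number"}},"required":["increments"]}

```bash
ls; mkdir -p pics; python3 - <<'E'
from rig import arm, optics
import cv2,numpy as np
np.set_printoptions(precision=4,suppress=True)
print(arm.get_obs(), arm.nose_length)
for c in ("scene","top"):
    p,d=optics.read_camera(c); cv2.imwrite(f"pics/{c}0.png",p)
    i=optics.camera_info(c); print(c,i)
    T=np.array(i["cam_to_world"])
    for n in ("handle","trim_top","hinge","incubator","jar","hatch"):
        for r in optics.search_frame(n,c)[:2]:
            print(c,n,round(r["confidence"],2),(T@np.r_[r["location"],1])[:3])
E
```

```text
pics
{'clock': 0.0, 'joints': array([-1.3379,  0.2647,  1.6054, -0.    ,  1.2737, -0.0369]), 'joint_vel': array([ 0.0008,  0.0005,  0.0018, -0.0008,  0.0009, -0.0007]), 'joint_efforts': array([  0.001 , -50.2105, -35.6874,   0.0726,   0.0293,  -0.0002]), 'ee_pos': array([ 179.7609, -649.9348,  262.3979]), 'ee_rot': array([-2.499 ,  1.9016,  0.0027]), 'contact_force': array([-0.1838, -0.4529, -0.1013]), 'torque': array([-0.0116,  0.0139,  0.0083]), 'finger_gap': 88.03619974258325} 25.0
scene {'mtx': array([[448.8067,   0.    , 315.5292],
       [  0.    , 448.8067, 234.6803],
       [  0.    ,   0.    ,   1.    ]]), 'cam_to_world': array([[   0.4293,    0.5157,   -0.7414, 1403.8029],
       [   0.9028,   -0.2677,    0.3366, -389.9356],
       [  -0.0249,   -0.8139,   -0.5805,  757.5203],
       [   0.    ,    0.    ,    0.    ,    1.    ]])}
scene handle 0.75 [558.207 -17.625 100.967]
scene trim_top 0.56 [517.5476 -11.5319 122.8381]
scene hinge 0.98 [559.3536 -21.4363  99.0152]
scene hinge 0.51 [708.3274 -23.4356  97.25  ]
scene incubator 0.84 [708.9426 -24.7455 100.5281]
scene incubator 0.32 [561.6663 -15.4374  99.3677]
scene jar 0.71 [741.6397  90.8763 157.678 ]
scene hatch 0.9 [556.4194 -17.6749 100.465 ]
top {'mtx': array([[481.8352,   0.    , 327.2208],
       [  0.    , 481.8352, 247.3319],
       [  0.    ,   0.    ,   1.    ]]), 'cam_to_world': array([[  -0.0398,   -0.9729,    0.2279,  365.5575],
       [  -0.9992,    0.04  ,   -0.0039,   -7.2262],
       [  -0.0054,   -0.2279,   -0.9737, 1105.1883],
       [   0.    ,    0.    ,    0.    ,    1.    ]])}
top handle 0.63 [544.0185  -2.744   98.9523]
top trim_top 0.44 [545.4968  -4.5111 100.2297]
top hinge 0.8 [545.9309  -3.8609 106.3883]
top incubator 0.71 [586.2305   1.182   98.035 ]
top incubator 0.33 [545.2399  -3.4717  94.9275]
top jar 0.63 [728.3877  95.806  170.3781]
top hatch 0.69 [545.6575   0.2972  98.1941]
```

View pics/scene0.png

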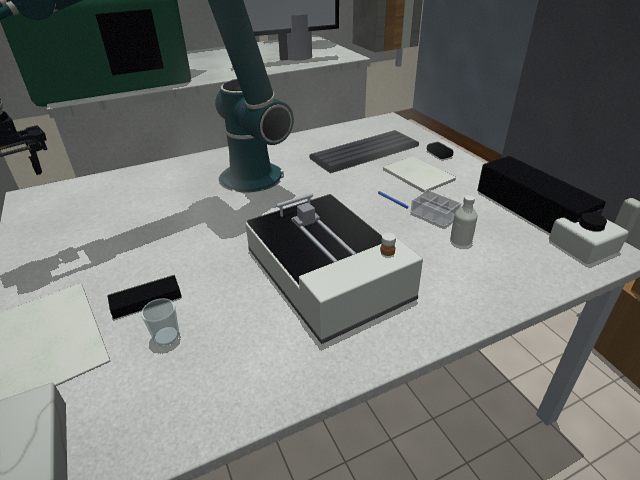

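View pics/top0.png

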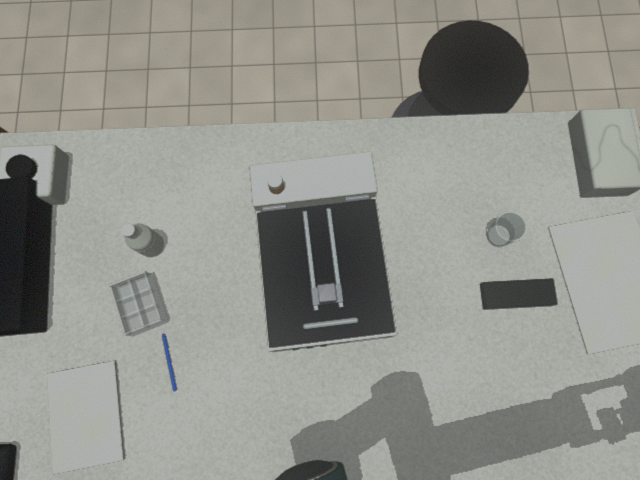

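```bash
cat > h.py <<'E'
from rig import arm, optics
import cv2,numpy as np
np.set_printoptions(precision=3,suppress=True)
def cloud(c):
    p,d=optics.read_camera(c); i=optics.camera_info(c); K=i["mtx"];T=np.array(i["cam_to_world"])
    v,u=np.mgrid[:480,:640]
    P=np.stack([(u-K[0,2])/K[0,0]*d,(v-K[1,2])/K[1,1]*d,d],-1)@T[:3,:3].T+T[:3,3]
    P[d<=0]=np.nan
    return p,P
E
python3 - <<'E'
from h import *
for c in("top","scene"):
    p,P=cloud(c)
    np.save(f"/tmp/{c}.npy",P)
    X=P[...,0];Y=P[...,1];Z=P[...,2]
    roi=(X>330)&(X<800)&(abs(Y)<190)
    m=roi&(Z>160); print(c,"z>160",m.sum(),np.nanmean(P[m],0) if m.any() else 0)
    for lo,hi,n in((80,112,"hatch"),(116,160,"mid")):
        m=(roi&(Z>lo)&(Z<hi)).astype(np.uint8)
        k,l,s,ce=cv2.connectedComponentsWithStats(m)
        for j in range(1,k):
            if s[j,4]>25:
                q=P[l==j]; r=cv2.minAreaRect(q[:,:2].astype(np.float32)); print(n,s[j],np.median(q,0),np.percentile(q[:,2],[5,95]),r)
E
```

```text
top z>160 193 [730.195  91.721 169.412]
hatch [  255   194   142   157 16934] [550.697  -0.646 100.758] [ 92.992 104.707] ((553.1837158203125, -1.85235595703125), (307.84039306640625, 270.81201171875), 4.673644065856934)
mid [ 250  154  128   57 5086] [745.572  11.293 125.128] [120.914 128.567] ((745.6998291015625, 13.887077331542969), (104.67798614501953, 269.8935852050781), 4.614243984222412)
mid [314 283  29  22 411] [495.189  -6.86  146.309] [116.473 149.821] ((498.1800842285156, -8.17953109741211), (36.6292724609375, 57.35622024536133), 4.893847465515137)
mid [303 318  56  11 301] [437.408 -10.585 140.258] [136.557 143.504] ((437.7463684082031, -11.454532623291016), (11.049857139587402, 110.22801971435547), 4.539764881134033)
scene z>160 135 [736.059  90.969 167.94 ]
hatch [ 245  194  137  121 6519] [574.129 -31.758 100.465] [ 90.181 105.558] ((593.461181640625, 0.094146728515625), (392.1591491699219, 267.64544677734375), 4.721955299377441)
hatch [363 262  60  35 568] [793.943  72.927  96.073] [ 81.699 110.207] ((793.919677734375, 73.06044006347656), (6.234546184539795, 162.15647888183594), 4.870914459228516)
mid [276 193  40  31 465] [494.889 -11.247 137.757] [117.31  147.696] ((477.5234069824219, -7.795867919921875), (87.09272766113281, 108.13874053955078), 4.661305904388428)
mid [ 299  238  124   64 3450] [756.38    9.472 124.815] [121.727 127.851] ((751.1864624023438, 15.781326293945312), (98.62844848632812, 272.0188903808594), 4.541785717010498)
```

```bash
python3 - <<'E'
import cv2
a=cv2.imread("pics/top0.png")[140:360,240:410]; cv2.imwrite("pics/topc.png",cv2.resize(a,None,fx=2.7,fy=2.7,interpolation=cv2.INTER_CUBIC))
E
```

```text
(no output)
```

View pics/topc.png

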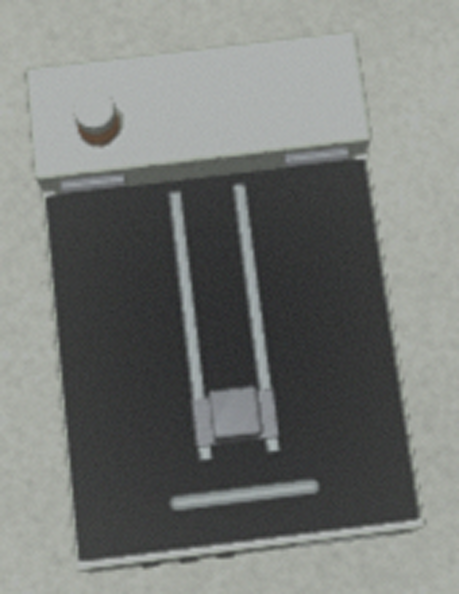

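```bash
cat >> h.py <<'E'
from scipy.spatial.transform import Rotation as Ro
YAW=0.0808; EX=np.array([np.cos(YAW),np.sin(YAW),0]); EY=np.array([-EX[1],EX[0],0])
HINGE=np.array([698.8,9.9,110.5])
def hpos(th): return HINGE+EX*(-262*np.cos(th)+25*np.sin(th))+np.array([0,0,262*np.sin(th)+25*np.cos(th)])
def rel(target,yawx):
    o=arm.get_obs(); R=Ro.from_rotvec(o["ee_rot"]).as_matrix(); 
    x=R[:,0]; print("t",o["clock"],"pos",o["ee_pos"],"toolx ang",np.arctan2(x[1],x[0]),"toolz",R[:,2],"j",o["joints"],"F",o["contact_force"],"gap",o["finger_gap"])
    print("tool delta mm",R.T@(np.array(target)-o["ee_pos"]))
    a=np.arctan2(x[1],x[0]); d=(a-yawx+np.pi/2)%np.pi-np.pi/2
    print("turn about tool z (down => world sign flipped):",d)
E
python3 - <<'E'
from h import *
t=np.array([437.6,-11.2,135.5]); print(hpos(0),hpos(.785))
rel(t+[0,0,6+100],YAW)
E
```

```text
[437.655 -11.247 135.5  ] [531.682  -3.633 313.373]
t 0.8 pos [ 179.908 -650.604  263.732] toolx ang -1.3010308329846045 toolz [ 0. -0. -1.] j [-1.338  0.264  1.604  0.     1.274 -0.037] F [ 0.852 -0.319 -0.14 ] gap 88.13622435589835
tool delta mm [-547.605 -418.777   22.203]
turn about tool z (down => world sign flipped): -1.3818308329846045
```

Call:
{"fn": "step_arm", "kwargs": {"increments": [{"claw": 0.088, "linear": [-0.036, -0.0275, 0], "turn": 0}, {"claw": 0.088, "linear": [-0.036, -0.0275, 0], "turn": 0}, {"claw": 0.088, "linear": [-0.036, -0.0275, 0], "turn": 0}, {"claw": 0.088, "linear": [-0.036, -0.0275, 0], "turn": 0}, {"claw": 0.06, "linear": [-0.036, -0.0275, 0], "turn": 0}, {"claw": 0.06, "linear": [-0.036, -0.0275, 0], "turn": 0}, {"claw": 0.06, "linear": [-0.036, -0.0275, 0], "turn": 0}, {"claw": 0.06, "linear": [-0.036, -0.0275, 0], "turn": 0}], "newtons": 4}}

```text
clock: 1.6
ee_pos: [317.6, -308.6, 262.4]
ee_rot: [2.489, -1.914, 0.006]
contact_force: [1.9, -0.1, 0.2]
finger_gap: 60.5
```

```bash
python3 - <<'E'
from h import *
rel([437.6,-11.2,235.5],YAW)
E
```

```text
t 1.6 pos [ 317.569 -308.643  262.363] toolx ang -1.3109605509015503 toolz [ 0.002 -0.003 -1.   ] j [-0.827 -0.191  2.077 -0.001  1.252  0.484] F [ 1.887 -0.094  0.218] gap 60.464149257876464
tool delta mm [-256.722 -192.389   26.114]
turn about tool z (down => world sign flipped): -1.3917605509015503
```

Call:
{"fn": "step_arm", "kwargs": {"increments": [{"claw": 0.06, "linear": [-0.032, -0.024, 0], "turn": -0.139}, {"claw": 0.06, "linear": [-0.0284, -0.0282, 0], "turn": -0.139}, {"claw": 0.06, "linear": [-0.0242, -0.0319, 0], "turn": -0.139}, {"claw": 0.06, "linear": [-0.0195, -0.0349, 0], "turn": -0.139}, {"claw": 0.06, "linear": [-0.0145, -0.0373, 0], "turn": -0.139}, {"claw": 0.06, "linear": [-0.0092, -0.0389, 0], "turn": -0.139}, {"claw": 0.06, "linear": [-0.0037, -0.0398, 0], "turn": -0.139}, {"claw": 0.06, "linear": [0, 0, 0], "turn": -0.139}]}}

```text
clock: 2.4
ee_pos: [422.3, -31.9, 265.1]
ee_rot: [3.128, -0.236, 0.021]
contact_force: [0.0, -1.6, 0.2]
finger_gap: 60.0
```

```bash
python3 - <<'E'
from h import *
rel([437.6,-11.2,235.5],YAW)
E
```

```text
t 2.4 pos [422.274 -31.907 265.144] toolx ang -0.15065272568275287 toolz [ 0.013 -0.005 -1.   ] j [-0.132 -0.24   2.111 -0.004  1.257  0.02 ] F [ 0.027 -1.578  0.159] gap 60.040279339987684
tool delta mm [ 11.645 -22.867  29.731]
turn about tool z (down => world sign flipped): -0.231452725682753
```

Call:
{"fn": "step_arm", "kwargs": {"increments": [{"claw": 0.05, "linear": [0.0116, -0.0229, 0.02], "turn": -0.116}, {"claw": 0.045, "linear": [0, 0, 0.01], "turn": -0.115}, {"claw": 0.04, "linear": [0, 0, 0], "turn": 0}, {"claw": 0.04, "linear": [0, 0, 0], "turn": 0}]}}

```text
clock: 2.8
ee_pos: [439.2, -7.8, 236.4]
ee_rot: [3.132, 0.148, 0.026]
contact_force: [-0.8, -0.3, 0.4]
finger_gap: 40.0
```

```bash
python3 - <<'E'
from h import *
rel([437.6,-11.2,141.5],YAW)
pz=arm.get_obs()
p,d=optics.read_camera("wrist"); cv2.imwrite("pics/w1.png",p); print(optics.camera_info("wrist"))
p,d=optics.read_camera("top"); cv2.imwrite("pics/t1.png",cv2.resize(p[140:440,200:450],None,fx=2,fy=2))
E
```

```text
t 2.8 pos [439.232  -7.84  236.352] toolx ang 0.09465064453069648 toolz [ 0.017 -0.006 -1.   ] j [-0.071 -0.187  2.123 -0.005  1.189 -0.164] F [-0.791 -0.301  0.375] gap 39.96819683451303
tool delta mm [-3.497  2.513 94.828]
turn about tool z (down => world sign flipped): 0.01385064453069651
{'mtx': array([[371.648,   0.   , 319.755],
       [  0.   , 371.648, 242.047],
       [  0.   ,   0.   ,   1.   ]]), 'hand_eye': array([[   1.   ,    0.001,   -0.   ,   -0.792],
       [  -0.   ,    0.954,    0.3  ,  -77.915],
       [   0.001,   -0.3  ,    0.954, -119.906],
       [   0.   ,    0.   ,    0.   ,    1.   ]])}
```

View pics/w1.png

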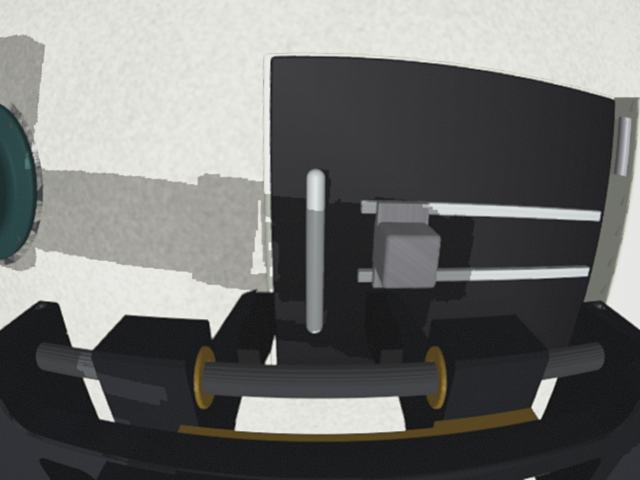

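```bash
cat >> h.py <<'E'
def wcloud():
    o=arm.get_obs(); p,d=optics.read_camera("wrist"); i=optics.camera_info("wrist"); K=i["mtx"]
    v,u=np.mgrid[:480,:640]; a=(u-K[0,2])/K[0,0]; b=(v-K[1,2])/K[1,1]; r=np.hypot(a,b)+1e-9
    t=np.tan(np.minimum(r,1.4))/r
    P=np.stack([a*t*d,b*t*d,d],-1); P[d<=0]=np.nan
    H=np.array(i["hand_eye"]); P=P@H[:3,:3].T+H[:3,3]
    R=Ro.from_rotvec(o["ee_rot"]).as_matrix()
    return p,P@R.T+o["ee_pos"],P
E
python3 - <<'E'
from h import *
p,P,Pt=wcloud()
for n,(r0,r1,c0,c1),zl in(("handle",(168,336,300,330),(125,160)),("trim",(225,295,370,445),(140,156))):
    Q=P[r0:r1,c0:c1].reshape(-1,3);T=Pt[r0:r1,c0:c1].reshape(-1,3); m=(Q[:,2]>zl[0])&(Q[:,2]<zl[1]); q=Q[m]
    print(n,m.sum(),np.median(q,0),cv2.minAreaRect(q[:,:2].astype(np.float32)),np.percentile(q[:,2],[5,50,95]), "tool",cv2.minAreaRect(T[m][:,:2].astype(np.float32)))
E
```

```text
handle 2840 [436.346  -2.388 138.99 ] ((437.00103759765625, -9.459564208984375), (11.213602066040039, 108.9326171875), 4.767681121826172) [135.915 138.99  140.533] tool ((-4.107753753662109, 0.32346343994140625), (11.191366195678711, 108.93429565429688), 0.6431983709335327)
trim 3032 [495.222  -3.335 145.656] ((496.65875244140625, -4.842494964599609), (36.20570373535156, 36.0975456237793), 5.166682243347168) [143.203 145.656 146.791] tool ((55.85493469238281, 1.4071788787841797), (36.20607376098633, 36.09186935424805), 0.27374139428138733)
```

```bash
python3 - <<'E'
from h import *
rel([437.2,-10.5,143],YAW)
E
```

```text
t 2.95 pos [439.396  -8.332 236.775] toolx ang 0.0947337132115397 toolz [ 0.018 -0.006 -1.   ] j [-0.072 -0.188  2.122 -0.005  1.189 -0.165] F [ 0.664  0.328 -0.127] gap 40.08124186523464
tool delta mm [-4.012  1.255 93.732]
turn about tool z (down => world sign flipped): 0.0139337132115398
```

Call:
{"fn": "step_arm", "kwargs": {"increments": [{"claw": 0.034, "linear": [-0.004, 0.001, 0.03], "turn": 0.014}, {"claw": 0.034, "linear": [0, 0, 0.03], "turn": 0}, {"claw": 0.034, "linear": [0, 0, 0.02], "turn": 0}, {"claw": 0.034, "linear": [0, 0, 0.005], "turn": 0}, {"claw": 0.034, "linear": [0, 0, 0], "turn": 0}]}}

```text
clock: 3.45
ee_pos: [440.4, -12.8, 154.5]
ee_rot: [3.132, 0.109, 0.044]
contact_force: [0.4, -0.0, 0.2]
finger_gap: 34.2
```

```bash
python3 - <<'E'
from h import *
rel([437.2,-10.5,143],YAW)
E
```

```text
t 3.45 pos [440.423 -12.836 154.453] toolx ang 0.06996259890652158 toolz [ 0.028 -0.007 -1.   ] j [-0.082 -0.107  2.216 -0.005  1.004 -0.149] F [ 0.413 -0.042  0.196] gap 34.214206038609625
tool delta mm [-3.368 -2.656 11.341]
turn about tool z (down => world sign flipped): -0.010837401093478416
```

Call:
{"fn": "step_arm", "kwargs": {"increments": [{"claw": 0.034, "linear": [-0.0034, -0.002, 0.009], "turn": -0.011}, {"claw": 0.034, "linear": [0, 0, 0.002], "turn": 0}, {"claw": 0.034, "linear": [0, 0, 0], "turn": 0}]}}

```text
clock: 3.75
ee_pos: [439.0, -11.6, 145.5]
ee_rot: [3.13, 0.126, 0.052]
contact_force: [-0.1, 0.5, 0.7]
finger_gap: 33.9
```

```bash
python3 - <<'E'
from h import *
rel([437.2,-10.5,143],YAW)
p,d=optics.read_camera("wrist"); cv2.imwrite("pics/w2.png",p)
E
```

```text
t 3.75 pos [438.997 -11.556 145.541] toolx ang 0.08041587783209148 toolz [ 0.033 -0.007 -0.999] j [-0.08  -0.102  2.23  -0.006  0.98  -0.157] F [-0.077  0.492  0.719] gap 33.88491186271987
tool delta mm [-1.788 -1.222  2.472]
turn about tool z (down => world sign flipped): -0.0003841221679086182
```

View pics/w2.png

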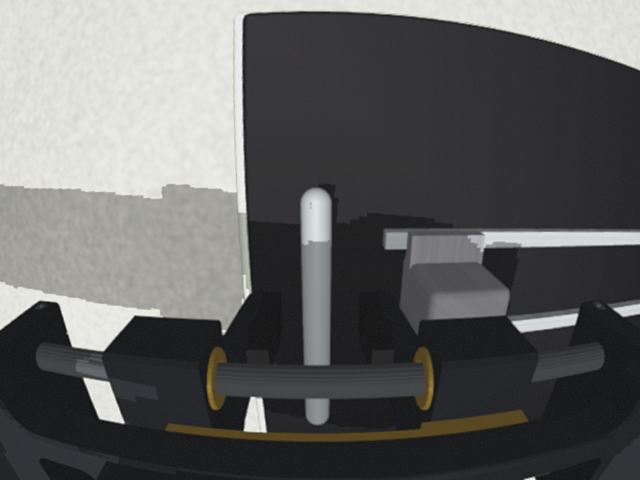

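```bash
cat >> h.py <<'E'
def feel(n=16,lab=""):
    F=[];J=[];M=[]
    for k in range(n):
        optics.read_camera("wrist"); o=arm.get_obs(); F.append(o["contact_force"]);J.append(o["joint_efforts"]);M.append(o["torque"])
    F=np.array(F);J=np.array(J)
    print(lab,"t",o["clock"],"pos",o["ee_pos"],"F",F.mean(0),"sd",F.std(0),"M",np.mean(M,0),"tau",J.mean(0)[[1,2,4]],"sd",J.std(0)[[1,2,4]],"gap",o["finger_gap"],"q",o["joints"], "z",Ro.from_rotvec(o["ee_rot"]).as_matrix()[:,2])
E
python3 - <<'E'
from h import *
feel(20,"free")
E
```

```text
free t 4.8 pos [438.525 -11.527 144.975] F [-0.212 -0.064  0.164] sd [0.338 0.592 0.545] M [-0.033 -0.084  0.   ] tau [-26.224 -31.82   -0.135] sd [0.029 0.03  0.002] gap 33.809213878679266 q [-0.08  -0.101  2.23  -0.005  0.98  -0.157] z [ 0.032 -0.007 -0.999]
```

Call:
{"fn": "step_arm", "kwargs": {"increments": [{"claw": 0.02, "linear": [-0.001, 0, 0.001], "turn": 0}, {"claw": 0.01, "linear": [0, 0, 0], "turn": 0}, {"claw": 0.005, "linear": [0, 0, 0], "turn": 0}, {"claw": 0.005, "linear": [0, 0, 0], "turn": 0}], "newtons": 4}}

```text
clock: 5.2
ee_pos: [437.6, -11.6, 143.8]
ee_rot: [3.13, 0.126, 0.05]
contact_force: [1.9, -0.4, -0.1]
finger_gap: 10.9
```

```bash
python3 - <<'E'
from h import *
feel(4,"closed")
E
```

```text
closed t 5.4 pos [437.61  -11.599 143.855] F [ 1.305 -0.077 -1.234] sd [0.405 0.418 0.405] M [-0.015 -0.205  0.008] tau [-26.438 -31.586   0.188] sd [0.025 0.022 0.033] gap 10.571814436623326 q [-0.08  -0.102  2.233 -0.005  0.978 -0.157] z [ 0.032 -0.007 -0.999]
```

Call:
{"fn": "step_arm", "kwargs": {"increments": [{"claw": 0.005, "linear": [0.0025, 0, -0.01], "turn": 0}, {"claw": 0.005, "linear": [0.003, 0, -0.0195], "turn": 0}, {"claw": 0.005, "linear": [0.0047, 0, -0.0193], "turn": 0}, {"claw": 0.005, "linear": [0.0061, 0, -0.019], "turn": 0}, {"claw": 0.005, "linear": [0.0075, 0, -0.0185], "turn": 0}]}}

```text
clock: 5.9
ee_pos: [463.2, -9.4, 234.9]
ee_rot: [3.129, 0.125, 0.067]
contact_force: [8.5, -0.1, -6.2]
finger_gap: 11.6
```

```bash
cat >> h.py <<'E'
def arc(th_next):
    o=arm.get_obs(); R=Ro.from_rotvec(o["ee_rot"]).as_matrix()
    g=o["ee_pos"]+R[:,2]*0
    z0=G0Z
    # angle from the TCP position, with TCP offset off (world) from bar
    b=o["ee_pos"]-OFF-HINGE; r=np.array([-b@EX,b[2]]); th=np.arctan2(r[1],r[0])-np.arctan2(25,262)
    x=R[:,0]
    print("t",round(o["clock"],2),"pos",o["ee_pos"],"th",th,"rad",np.hypot(*r),"(263.2) F",o["contact_force"],"gap",round(o["finger_gap"],1),"z",R[:,2],"yawerr",np.arctan2(x[1],x[0])-YAW)
    for t in np.atleast_1d(th_next): print(" to",t,R.T@(hpos(t)+OFF-o["ee_pos"]))
G0Z=0; OFF=np.array([437.6,-11.2,143.8])-hpos(0)
E
python3 - <<'E'
from h import *
arc([.4,.5,.6,.75])
E
```

```text
t 5.9 pos [463.17   -9.357 234.861] th 0.3613102322100769 rad 263.3215053765099 (263.2) F [ 8.466 -0.07  -6.156] gap 11.6 z [ 0.043 -0.008 -0.999] yawerr -0.0007559807154104148
 to 0.4 [ 5.156 -0.132 -8.786]
 to 0.5 [ 19.731   0.102 -30.686]
 to 0.6 [ 36.42    0.317 -51.022]
 to 0.75 [ 65.047   0.599 -78.152]
```

Call:
{"fn": "step_arm", "kwargs": {"increments": [{"claw": 0.005, "linear": [0.007, 0, -0.0126], "turn": 0}, {"claw": 0.005, "linear": [0.008, 0, -0.0125], "turn": 0}, {"claw": 0.005, "linear": [0.0089, 0, -0.0122], "turn": 0}, {"claw": 0.005, "linear": [0.0096, 0, -0.0117], "turn": 0}, {"claw": 0.005, "linear": [0.0102, 0, -0.0111], "turn": 0}, {"claw": 0.005, "linear": [0.0108, 0, -0.0105], "turn": 0}]}}

```text
clock: 6.5
ee_pos: [522.0, -4.1, 315.4]
ee_rot: [3.127, 0.125, 0.094]
contact_force: [3.3, 0.1, -5.6]
finger_gap: 10.6
```

```bash
python3 - <<'E'
from h import *
arc([.75,.8,.785])
feel(16,"up-hold")
arc([.75,.8,.785])
E
```

```text
t 6.5 pos [521.976  -4.14  315.424] th 0.7418176005467295 rad 264.7767701686949 (263.2) F [ 3.292  0.143 -5.584] gap 10.6 z [ 0.06  -0.008 -0.998] yawerr -0.0008309982191068432
 to 0.75 [ 2.679  0.226 -0.096]
 to 0.8 [13.222  0.317 -7.968]
 to 0.785 [10.018  0.291 -5.662]
up-hold t 7.3 pos [521.261  -4.236 315.04 ] F [ 1.971 -0.319 -2.869] sd [0.874 0.531 0.62 ] M [-0.109 -0.329 -0.019] tau [-32.852 -37.201   0.344] sd [0.415 1.618 0.337] gap 11.308475591020681 q [-0.053 -0.095  1.899 -0.005  1.279 -0.131] z [ 0.06  -0.008 -0.998]
t 7.3 pos [521.261  -4.236 315.04 ] th 0.7388278254955326 rad 264.9746692021338 (263.2) F [ 0.841 -0.895 -2.372] gap 11.3 z [ 0.06  -0.008 -0.998] yawerr -0.000857251420945962
 to 0.75 [ 3.42   0.192 -0.439]
 to 0.8 [13.959  0.283 -8.316]
 to 0.785 [10.756  0.256 -6.009]
```

```bash
cat >> h.py <<'E'
def torq(n=30,skip=5,lab="",base=np.zeros(3)):
    T=[];F=[];J=[]
    for k in range(n+skip):
        optics.read_camera("wrist"); o=arm.get_obs()
        if k<skip: continue
        b=o["ee_pos"]-OFF-HINGE; hx=-b@EX; hz=b[2]; th=np.arctan2(hz,hx)-np.arctan2(25,262)
        f=-(o["contact_force"]-base); T.append(((f@EX)*hz+f[2]*hx)*1e-3); F.append(f); J.append(o["joint_efforts"])
    print(lab,"t",round(o["clock"],2),"th",th,"opening torque by tool",np.mean(T),"+-",np.std(T)/np.sqrt(n),"T0=T/cos",np.mean(T)/np.cos(th),"F on hatch",np.mean(F,0),"gap",round(o["finger_gap"],1))
E
python3 - <<'E'
from h import *
arc([.75,.78])
E
```

```text
t 7.3 pos [521.261  -4.236 315.04 ] th 0.7388278254955326 rad 264.9746692021338 (263.2) F [ 0.841 -0.895 -2.372] gap 11.3 z [ 0.06  -0.008 -0.998] yawerr -0.000857251420945962
 to 0.75 [ 3.42   0.192 -0.439]
 to 0.78 [ 9.696  0.247 -5.229]
```

Call:
{"fn": "step_arm", "kwargs": {"increments": [{"claw": 0.005, "linear": [0.004, 0, -0.001], "turn": 0}, {"claw": 0.005, "linear": [0.003, 0, -0.002], "turn": 0}, {"claw": 0.005, "linear": [0.002, 0, -0.0015], "turn": 0}]}}

```text
clock: 7.6
ee_pos: [528.8, -3.6, 321.3]
ee_rot: [3.127, 0.124, 0.088]
contact_force: [1.0, -0.4, -2.1]
finger_gap: 10.6
```

```bash
python3 - <<'E'
from h import *
torq(25,lab="after up")
arc([.75,.7])
E
```

```text
after up t 9.1 th 0.7738336256785713 opening torque by tool 0.17645041845191706 +- 0.0278924427119482 T0=T/cos 0.24670213887015285 F on hatch [0.701 0.613 0.148] gap 10.9
t 9.1 pos [528.45   -3.606 320.868] th 0.7738336256785713 rad 264.6046372029987 (263.2) F [-0.524  0.172 -0.137] gap 10.9 z [ 0.056 -0.008 -0.998] yawerr -0.0009097346730350536
 to 0.75 [-4.108  0.177  4.971]
 to 0.7 [-14.209   0.078  13.402]
```

Call:
{"fn": "step_arm", "kwargs": {"increments": [{"claw": 0.005, "linear": [-0.003, 0, 0.003], "turn": 0}, {"claw": 0.005, "linear": [-0.003, 0, 0.003], "turn": 0}, {"claw": 0.005, "linear": [-0.002, 0, 0.002], "turn": 0}]}}

```text
clock: 9.4
ee_pos: [520.3, -4.3, 313.4]
ee_rot: [3.127, 0.125, 0.088]
contact_force: [-3.9, -0.7, 3.0]
finger_gap: 10.8
```

```bash
python3 - <<'E'
from h import *
torq(25,lab="after down")
arc([.75,.7])
E
```

```text
after down t 10.9 th 0.7337298411107709 opening torque by tool 0.25594773370245166 +- 0.023667989180126425 T0=T/cos 0.34462632156011014 F on hatch [ 5.049  0.717 -4.122] gap 10.5
t 10.9 pos [520.699  -4.25  313.653] th 0.7337298411107709 rad 264.3283647787062 (263.2) F [-5.662 -0.907  3.99 ] gap 10.5 z [ 0.056 -0.008 -0.998] yawerr -0.0008170536589846705
 to 0.75 [ 4.056  0.24  -1.804]
 to 0.7 [-6.048  0.142  6.624]
```

Call:
{"fn": "step_arm", "kwargs": {"increments": [{"claw": 0.012, "linear": [0, 0, 0], "turn": 0}, {"claw": 0.014, "linear": [0, 0, 0], "turn": 0}, {"claw": 0.016, "linear": [0, 0, 0], "turn": 0}, {"claw": 0.018, "linear": [0, 0, 0], "turn": 0}]}}

```text
clock: 11.3
ee_pos: [522.4, -3.9, 312.8]
ee_rot: [3.128, 0.125, 0.092]
contact_force: [-0.2, 0.3, 0.9]
finger_gap: 17.9
```

```bash
python3 - <<'E'
from h import *
torq(25,lab="resting open")
p,P,Pt=wcloud(); cv2.imwrite("pics/w3.png",p)
arc([.75,.7])
E
```

```text
resting open t 12.8 th 0.736169567137551 opening torque by tool 0.12291759101974488 +- 0.020178257759966768 T0=T/cos 0.1658704039889986 F on hatch [ 0.274 -0.032  0.396] gap 17.8
t 12.85 pos [522.046  -3.976 313.079] th 0.7360796522009548 rad 262.9842086002904 (263.2) F [-0.635  0.79   0.113] gap 18.3 z [ 0.059 -0.008 -0.998] yawerr -0.0007990981091133553
 to 0.75 [ 2.732  0.412 -2.443]
 to 0.7 [-7.395  0.317  5.958]
```

View pics/w3.png

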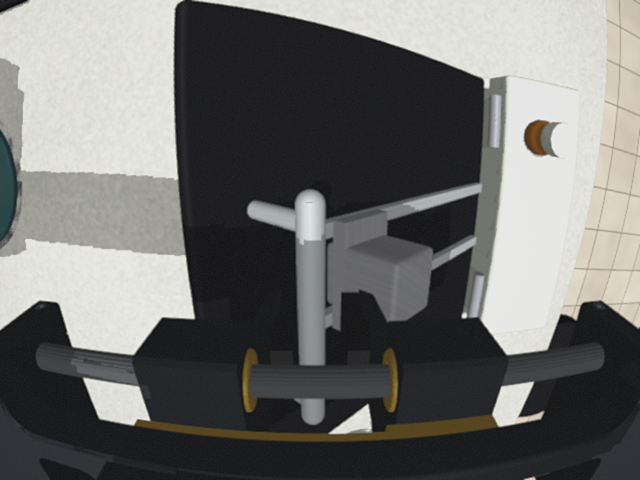

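Call:
{"fn": "step_arm", "kwargs": {"increments": [{"claw": 0.018, "linear": [0.003, 0, -0.003], "turn": 0}, {"claw": 0.018, "linear": [0.003, 0, -0.003], "turn": 0}, {"claw": 0.018, "linear": [0.003, 0, -0.003], "turn": 0}, {"claw": 0.018, "linear": [0.002, 0, -0.002], "turn": 0}]}}

```text
clock: 13.25
ee_pos: [532.7, -3.0, 325.1]
ee_rot: [3.128, 0.124, 0.09]
contact_force: [-0.5, -0.2, -1.0]
finger_gap: 17.9
```

```bash
python3 - <<'E'
from h import *
torq(25,lab="pushed up open")
arc([.75,.7])
E
```

```text
pushed up open t 14.75 th 0.7937174628398895 opening torque by tool 0.19591576710904568 +- 0.023973957471028717 T0=T/cos 0.27940079571256105 F on hatch [0.898 0.617 0.009] gap 18.0
t 14.75 pos [532.184  -3.114 324.583] th 0.7937174628398895 rad 265.0656485945609 (263.2) F [-0.792 -0.759  0.179] gap 18.0 z [ 0.057 -0.008 -0.998] yawerr -0.0009174571849172308
 to 0.75 [-8.078  0.328  8.465]
 to 0.7 [-18.19    0.233  16.884]
```

Call:
{"fn": "step_arm", "kwargs": {"increments": [{"claw": 0.018, "linear": [-0.002, 0, 0.002], "turn": 0}, {"claw": 0.018, "linear": [-0.003, 0, 0.003], "turn": 0}, {"claw": 0.018, "linear": [-0.003, 0, 0.003], "turn": 0}, {"claw": 0.018, "linear": [-0.002, 0, 0.002], "turn": 0}]}}

```text
clock: 15.15
ee_pos: [522.5, -3.7, 313.7]
ee_rot: [3.128, 0.125, 0.091]
contact_force: [-1.5, 0.3, 0.4]
finger_gap: 18.3
```

```bash
python3 - <<'E'
from h import *
torq(25,lab="lowered open")
arc([.75,.7])
E
```

```text
lowered open t 16.65 th 0.7419208942369345 opening torque by tool 0.16435113442948088 +- 0.026786565107343556 T0=T/cos 0.22294816277139293 F on hatch [ 1.558 -0.244 -0.769] gap 17.8
t 16.65 pos [523.089  -3.652 314.191] th 0.7419208942369345 rad 263.09116889479964 (263.2) F [-0.559  0.679  1.107] gap 17.8 z [ 0.059 -0.007 -0.998] yawerr -0.000827743721351748
 to 0.75 [ 1.603  0.638 -1.393]
 to 0.7 [-8.524  0.548  7.008]
```

Call:
{"fn": "step_arm", "kwargs": {"increments": [{"claw": 0.012, "linear": [0, 0, 0], "turn": 0}, {"claw": 0.005, "linear": [0, 0, 0], "turn": 0}, {"claw": 0.005, "linear": [0, 0, 0], "turn": 0}]}}

```text
clock: 16.95
ee_pos: [522.7, -3.8, 314.3]
ee_rot: [3.128, 0.125, 0.091]
contact_force: [-0.9, 0.3, 0.3]
finger_gap: 10.8
```

```bash
python3 - <<'E'
from h import *
arc(np.arange(.7,.09,-.05))
E
```

```text
t 16.95 pos [522.729  -3.826 314.303] th 0.7411538757253365 rad 263.42419046592437 (263.2) F [-0.86   0.25   0.283] gap 10.8 z [ 0.058 -0.007 -0.998] yawerr -0.0008543160753539669
 to 0.7 [-8.153  0.399  7.146]
 to 0.6499999999999999 [-17.841   0.3    16.049]
 to 0.5999999999999999 [-27.072   0.194  25.425]
 to 0.5499999999999998 [-35.822   0.083  35.251]
 to 0.4999999999999998 [-44.071  -0.034  45.502]
 to 0.44999999999999973 [-51.797  -0.157  56.153]
 to 0.3999999999999997 [-58.981  -0.284  67.176]
 to 0.34999999999999964 [-65.605  -0.416  78.545]
 to 0.2999999999999996 [-71.652  -0.552  90.23 ]
 to 0.24999999999999956 [-77.108  -0.692 102.203]
 to 0.1999999999999995 [-81.959  -0.836 114.433]
 to 0.14999999999999947 [-86.192  -0.983 126.891]
 to 0.09999999999999942 [-89.797  -1.133 139.545]
```

Call:
{"fn": "step_arm", "kwargs": {"increments": [{"claw": 0.005, "linear": [-0.0082, 0, 0.0071], "turn": 0}, {"claw": 0.005, "linear": [-0.0097, 0, 0.0089], "turn": 0}, {"claw": 0.005, "linear": [-0.0092, 0, 0.0094], "turn": 0}, {"claw": 0.005, "linear": [-0.0088, 0, 0.0098], "turn": 0}, {"claw": 0.005, "linear": [-0.0082, 0, 0.0103], "turn": 0}, {"claw": 0.005, "linear": [-0.0077, 0, 0.0107], "turn": 0}, {"claw": 0.005, "linear": [-0.0072, 0, 0.011], "turn": 0}]}}

```text
clock: 17.65
ee_pos: [464.5, -8.7, 237.6]
ee_rot: [3.129, 0.125, 0.099]
contact_force: [2.7, 1.2, -2.1]
finger_gap: 10.6
```

```bash
python3 - <<'E'
from h import *
arc([.35,.3,.25,.2,.15,.1,.05,0])
E
```

```text
t 17.65 pos [464.503  -8.705 237.568] th 0.3728512574466104 rad 263.29287972042357 (263.2) F [ 2.688  1.179 -2.113] gap 10.6 z [ 0.063 -0.006 -0.998] yawerr -0.0006871457158085931
 to 0.35 [-2.896  0.258  5.276]
 to 0.3 [-9.007  0.13  16.929]
 to 0.25 [-14.527  -0.002  28.872]
 to 0.2 [-19.444  -0.137  41.076]
 to 0.15 [-23.745  -0.275  53.511]
 to 0.1 [-27.419  -0.415  66.145]
 to 0.05 [-30.456  -0.558  78.947]
 to 0.0 [-32.85   -0.704  91.885]
```

Call:
{"fn": "step_arm", "kwargs": {"increments": [{"claw": 0.005, "linear": [-0.0055, 0, 0.0105], "turn": 0}, {"claw": 0.005, "linear": [-0.0055, 0, 0.0118], "turn": 0}, {"claw": 0.005, "linear": [-0.005, 0, 0.012], "turn": 0}, {"claw": 0.005, "linear": [-0.0045, 0, 0.0123], "turn": 0}, {"claw": 0.005, "linear": [-0.004, 0, 0.0125], "turn": 0}, {"claw": 0.005, "linear": [-0.0035, 0, 0.0125], "turn": 0}]}}

```text
clock: 18.25
ee_pos: [438.7, -11.1, 157.4]
ee_rot: [3.13, 0.124, 0.102]
contact_force: [2.8, 2.0, -1.4]
finger_gap: 10.8
```

```bash
python3 - <<'E'
from h import *
arc([.1,.05,0])
E
```

```text
t 18.25 pos [438.72 -11.05 157.37] th 0.05165501746951122 rad 263.70762028682327 (263.2) F [ 2.826  2.035 -1.4  ] gap 10.8 z [ 0.066 -0.005 -0.998] yawerr -0.0012113149817657431
 to 0.1 [  3.48   0.18 -12.26]
 to 0.05 [0.415 0.053 0.535]
 to 0.0 [-2.007 -0.077 13.468]
```

Call:
{"fn": "step_arm", "kwargs": {"increments": [{"claw": 0.005, "linear": [-0.001, 0, 0.006], "turn": 0}, {"claw": 0.005, "linear": [-0.0005, 0, 0.004], "turn": 0}, {"claw": 0.005, "linear": [-0.0005, 0, 0.002], "turn": 0}, {"claw": 0.005, "linear": [0, 0, 0], "turn": 0}]}}

```text
clock: 18.65
ee_pos: [437.4, -11.4, 143.4]
ee_rot: [3.13, 0.124, 0.1]
contact_force: [0.4, 1.0, -1.1]
finger_gap: 10.5
```

```bash
python3 - <<'E'
from h import *
arc([0])
E
```

```text
t 18.65 pos [437.398 -11.382 143.367] th -0.0017162955711073347 rad 263.3645206129905 (263.2) F [ 0.438  0.956 -1.099] gap 10.5 z [ 0.064 -0.005 -0.998] yawerr -0.0010313129947627647
 to 0 [ 0.243 -0.161 -0.42 ]
```

Call:
{"fn": "step_arm", "kwargs": {"increments": [{"claw": 0.02, "linear": [0, 0, 0], "turn": 0}, {"claw": 0.03, "linear": [0, 0, 0], "turn": 0}, {"claw": 0.03, "linear": [-0.001, 0, -0.03], "turn": 0}, {"claw": 0.04, "linear": [0, 0, -0.035], "turn": 0}, {"claw": 0.065, "linear": [0.01, 0, -0.02], "turn": -0.14}]}}

```text
clock: 19.15
ee_pos: [436.6, -10.8, 227.1]
ee_rot: [3.109, 0.347, 0.081]
contact_force: [0.3, -0.8, 0.2]
finger_gap: 43.8
```

```bash
python3 - <<'E'
from h import *
rel([496.6,-5,200],YAW+np.pi/2)
p,P,Pt=wcloud(); cv2.imwrite("pics/w4.png",p)
for Q,n in((P,"w"),(np.load("/tmp/scene.npy"),"s"),(np.load("/tmp/top.npy"),"t")):
    q=Q.reshape(-1,3); b=q-HINGE; X=-(b@EX); Y=b@EY
    for y0,y1 in((-32,-27),(-27,-22),(-16,16),(22,27),(27,32)):
        m=(abs(X-203)<12)&(Y>y0)&(Y<y1); print(n,y0,m.sum(),np.nanpercentile(q[m,2],[10,50,90]) if m.any() else 0)
E
```

```text
t 19.15 pos [436.584 -10.789 227.124] toolx ang 0.22279780889068634 toolz [ 0.052 -0.006 -0.999] j [-0.08  -0.209  2.158 -0.002  1.139 -0.302] F [ 0.323 -0.762  0.158] gap 43.76273496841251
tool delta mm [58.387  7.081 30.198]
turn about tool z (down => world sign flipped): -1.4287985179042102
w -32 2 [112.541 112.706 112.872]
w -27 12 [113.272 113.983 114.592]
w -16 2030 [145.216 146.04  304.35 ]
w 22 1174 [113.837 289.436 311.39 ]
w 27 1504 [113.876 291.926 311.144]
s -32 28 [100.282 107.46  115.626]
s -27 10 [113.982 115.641 116.931]
s -16 70 [144.206 147.129 148.609]
s 22 3 [113.283 113.87  116.615]
s 27 4 [114.4   114.991 115.203]
t -32 25 [112.639 115.609 117.571]
t -27 28 [112.854 115.987 117.628]
t -16 188 [145.168 147.212 149.423]
t 22 28 [113.025 114.68  117.461]
t 27 26 [103.181 115.372 116.601]
```

View pics/w4.png

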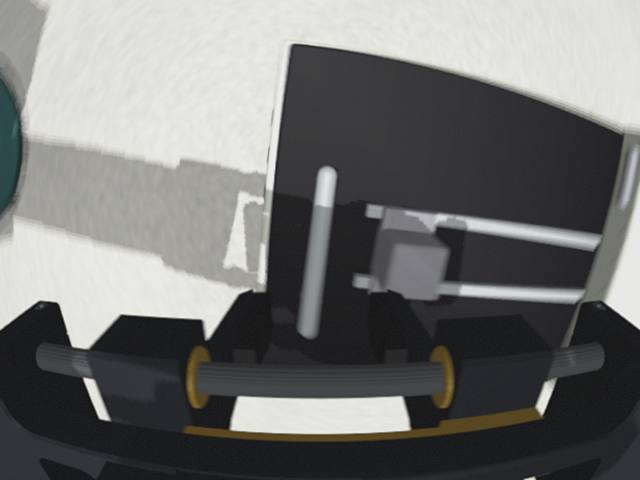

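Call:
{"fn": "step_arm", "kwargs": {"increments": [{"claw": 0.065, "linear": [0.0149, 0.0018, 0], "turn": -0.143}, {"claw": 0.065, "linear": [0.0145, 0.0039, 0], "turn": -0.143}, {"claw": 0.065, "linear": [0.0138, 0.0059, 0], "turn": -0.143}, {"claw": 0.065, "linear": [0.0128, 0.0078, 0], "turn": -0.143}, {"claw": 0.06, "linear": [0, 0, 0], "turn": -0.143}, {"claw": 0.06, "linear": [0, 0, 0], "turn": -0.143}, {"claw": 0.06, "linear": [0, 0, 0], "turn": -0.143}, {"claw": 0.06, "linear": [0, 0, 0], "turn": -0.143}]}}

```text
clock: 20.0
ee_pos: [501.5, -5.1, 231.9]
ee_rot: [2.37, 1.992, 0.061]
contact_force: [0.5, 0.2, -0.1]
finger_gap: 60.0
```

```bash
python3 - <<'E'
from h import *
rel([496.6,-5,200],YAW+np.pi/2)
E
```

```text
t 20.0 pos [501.524  -5.106 231.939] toolx ang 1.3977984689012393 toolz [ 0.059 -0.009 -0.998] j [-0.056 -0.081  2.04  -0.007  1.123 -1.451] F [ 0.473  0.224 -0.064] gap 60.0119379443121
tool delta mm [-0.778 -6.783 31.587]
turn about tool z (down => world sign flipped): -0.2537978578936573
```

Call:
{"fn": "step_arm", "kwargs": {"increments": [{"claw": 0.06, "linear": [0, -0.006, 0.02], "turn": -0.127}, {"claw": 0.06, "linear": [0, 0, 0.01], "turn": -0.127}, {"claw": 0.06, "linear": [0, 0, 0], "turn": 0}]}}

```text
clock: 20.3
ee_pos: [496.7, -4.8, 199.1]
ee_rot: [2.09, 2.278, 0.05]
contact_force: [-0.3, 0.8, -0.2]
finger_gap: 60.2
```

```bash
python3 - <<'E'
from h import *
rel([496.6,-5,146.5],YAW+np.pi/2)
p,P,Pt=wcloud(); cv2.imwrite("pics/w5.png",p)
q=P.reshape(-1,3); t=Pt.reshape(-1,3); m=(q[:,2]>142)&(q[:,2]<150)&(abs(q[:,0]-496)<40)&(abs(q[:,1]+5)<30)
print(m.sum(),np.median(q[m],0),cv2.minAreaRect(q[m][:,:2].astype(np.float32)),cv2.minAreaRect(t[m][:,:2].astype(np.float32)))
E
```

```text
t 20.3 pos [496.663  -4.775 199.144] toolx ang 1.6564182509446892 toolz [ 0.059 -0.01  -0.998] j [-0.055 -0.06   2.084 -0.008  1.059 -1.709] F [-0.275  0.789 -0.218] gap 60.18194737299802
tool delta mm [ 0.575 -3.106 52.55 ]
turn about tool z (down => world sign flipped): 0.004821924149792656
4386 [494.602  -5.305 145.701] ((496.5414733886719, -5.186763763427734), (36.16336441040039, 36.1915397644043), 4.675201416015625) ((0.4522686004638672, -3.360198974609375), (36.190494537353516, 36.15874099731445), 0.20120087265968323)
```

View pics/w5.png

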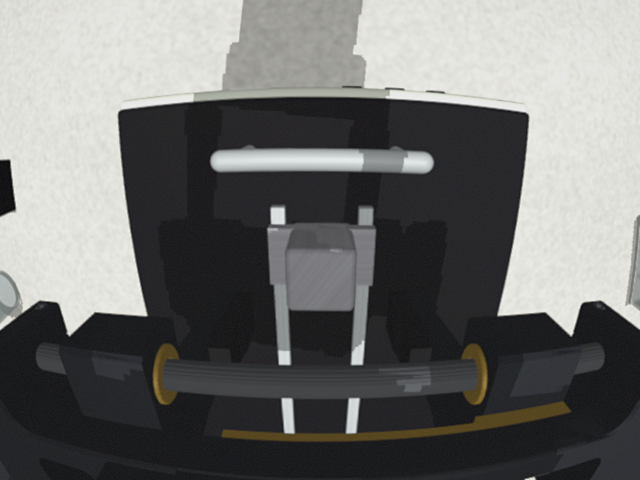

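Call:
{"fn": "step_arm", "kwargs": {"increments": [{"claw": 0.056, "linear": [0.0005, -0.003, 0.025], "turn": 0.005}, {"claw": 0.056, "linear": [0, 0, 0.017], "turn": 0}, {"claw": 0.056, "linear": [0, 0, 0.007], "turn": 0}, {"claw": 0.056, "linear": [0, 0, 0], "turn": 0}]}}

```text
clock: 20.75
ee_pos: [498.1, -5.3, 151.2]
ee_rot: [2.114, 2.252, 0.054]
contact_force: [-0.5, 1.1, 0.4]
finger_gap: 55.8
```

```bash
python3 - <<'E'
from h import *
rel([496.6,-5.2,146.5],YAW+np.pi/2)
E
```

```text
t 20.75 pos [498.061  -5.348 151.177] toolx ang 1.6334708626019787 toolz [ 0.062 -0.011 -0.998] j [-0.056 -0.007  2.13  -0.009  0.956 -1.685] F [-0.453  1.074  0.356] gap 55.81213637551569
tool delta mm [ 0.307 -1.733  4.575]
turn about tool z (down => world sign flipped): -0.01812546419291783
```

Call:
{"fn": "step_arm", "kwargs": {"increments": [{"claw": 0.045, "linear": [0, -0.0017, 0.004], "turn": -0.018}, {"claw": 0.036, "linear": [0, 0, 0], "turn": 0}, {"claw": 0.03, "linear": [0, 0, 0], "turn": 0}, {"claw": 0.03, "linear": [0, 0, 0], "turn": 0}], "newtons": 15}}

```text
clock: 21.15
ee_pos: [497.9, -5.0, 149.2]
ee_rot: [2.094, 2.267, 0.058]
contact_force: [-1.0, -0.9, -1.4]
finger_gap: 35.7
```

```bash
python3 - <<'E'
from h import *
d=57.5
o=arm.get_obs(); rel(o["ee_pos"]+EX*55,YAW+np.pi/2)
E
```

```text
t 21.15 pos [497.929  -5.019 149.238] toolx ang 1.6495995424884233 toolz [ 0.065 -0.009 -0.998] j [-0.056 -0.007  2.134 -0.007  0.949 -1.703] F [-0.989 -0.899 -1.408] gap 35.70248138348194
tool delta mm [ 0.11  54.886  3.539]
turn about tool z (down => world sign flipped): -0.0019967843064732094
```

Call:
{"fn": "step_arm", "kwargs": {"increments": [{"claw": 0.03, "linear": [0, 0.004, 0.0003], "turn": 0}, {"claw": 0.03, "linear": [0, 0.007, 0.0005], "turn": 0}, {"claw": 0.03, "linear": [0, 0.007, 0.0005], "turn": 0}, {"claw": 0.03, "linear": [0, 0.007, 0.0005], "turn": 0}, {"claw": 0.03, "linear": [0, 0.007, 0.0005], "turn": 0}, {"claw": 0.03, "linear": [0, 0.007, 0.0005], "turn": 0}, {"claw": 0.03, "linear": [0, 0, 0], "turn": 0}]}}

```text
clock: 21.85
ee_pos: [528.6, -2.5, 149.2]
ee_rot: [2.107, 2.278, 0.032]
contact_force: [2.4, 0.8, -1.2]
finger_gap: 36.0
```

```bash
cat >> h.py <<'E'
S0=np.array([497.929,-5.019,149.238])
def slid():
    o=arm.get_obs(); d=o["ee_pos"]-S0; R=Ro.from_rotvec(o["ee_rot"]).as_matrix(); print("slid",d@EX,d@EY,d[2],"z",R[:,2],"F",o["contact_force"],"gap",o["finger_gap"],"EX in tool",R.T@EX)
E
python3 - <<'E'
from h import *
slid()
E
```

```text
slid 30.82104854692443 0.004569141166312545 -0.06738651171284005 z [ 0.042 -0.011 -0.999] F [ 2.391  0.81  -1.204] gap 36.02438472494849 EX in tool [0.003 0.999 0.041]
```

Call:
{"fn": "step_arm", "kwargs": {"increments": [{"claw": 0.03, "linear": [0, 0.006, 0.0002], "turn": 0}, {"claw": 0.03, "linear": [0, 0.007, 0.0003], "turn": 0}, {"claw": 0.03, "linear": [0, 0.007, 0.0003], "turn": 0}, {"claw": 0.03, "linear": [0, 0.006, 0.0002], "turn": 0}, {"claw": 0.03, "linear": [0, 0.003, 0], "turn": 0}]}}

```text
clock: 22.35
ee_pos: [550.9, -0.7, 148.8]
ee_rot: [2.117, 2.287, 0.012]
contact_force: [-6.8, 0.2, 3.8]
finger_gap: 36.1
```

```bash
python3 - <<'E'
from h import *
slid()
E
```

```text
slid 53.1403034358508 0.04114209753823648 -0.4473648508385395 z [ 0.024 -0.012 -1.   ] F [-6.782  0.216  3.768] gap 36.06781895638407 EX in tool [0.004 1.    0.023]
```

Call:
{"fn": "step_arm", "kwargs": {"increments": [{"claw": 0.036, "linear": [0, 0, 0], "turn": 0}, {"claw": 0.055, "linear": [0, 0, 0], "turn": 0}, {"claw": 0.06, "linear": [0, 0, 0], "turn": 0}, {"claw": 0.06, "linear": [0, 0, -0.02], "turn": 0}, {"claw": 0.06, "linear": [0, 0, -0.03], "turn": 0}, {"claw": 0.06, "linear": [0, 0, -0.03], "turn": 0}, {"claw": 0.05, "linear": [0, 0, 0], "turn": 0}], "newtons": 4}}

```text
clock: 23.05
ee_pos: [550.4, -0.2, 230.9]
ee_rot: [2.114, 2.284, 0.015]
contact_force: [0.6, 0.4, 0.5]
finger_gap: 54.2
```

```bash
cat >> h.py <<'E'
def trimcheck(name):
    p,P,Pt=wcloud(); cv2.imwrite(f"pics/{name}.png",p)
    q=P.reshape(-1,3); b=q-HINGE; X=-(b@EX); Y=b@EY
    m=(q[:,2]>142)&(q[:,2]<151)&(X>20)&(X<230)&(abs(Y)<25)
    r=cv2.minAreaRect(q[m][:,:2].astype(np.float32)); c=np.array([*r[0],0])-HINGE; print(m.sum(),r,"dist",-(c@EX),"trim",205+c@EX)
E
python3 - <<'E'
from h import *
rel([437.4,-11.2,210],YAW)
trimcheck("w6")
E
```

```text
t 23.05 pos [550.364  -0.241 230.939] toolx ang 1.6478111720059945 toolz [ 0.028 -0.013 -1.   ] j [-0.039  0.036  1.927 -0.013  1.151 -1.682] F [0.649 0.352 0.523] gap 54.23052330625057
tool delta mm [  -1.923 -113.988   17.959]
turn about tool z (down => world sign flipped): 1.5670111720059943
3371 ((548.486328125, -0.7797412872314453), (35.89900588989258, 35.74775695800781), 3.756713390350342) dist 150.68525129332508 trim 54.31474870667492
```

View pics/w6.png

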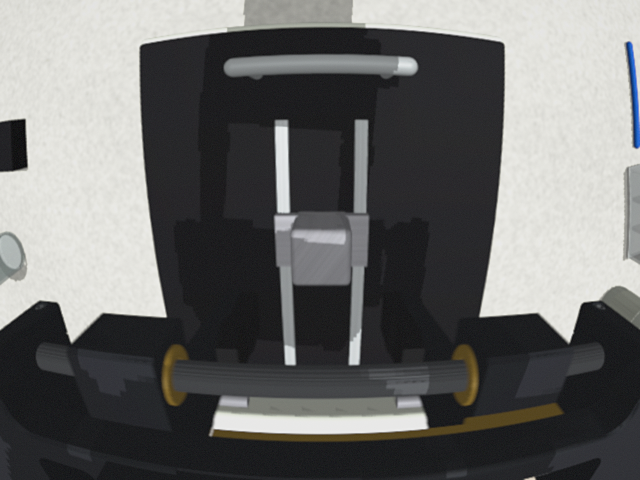

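Call:
{"fn": "step_arm", "kwargs": {"increments": [{"claw": 0.036, "linear": [-0.0002, -0.0142, 0], "turn": 0.143}, {"claw": 0.034, "linear": [-0.0023, -0.0141, 0], "turn": 0.143}, {"claw": 0.034, "linear": [-0.0043, -0.0136, 0], "turn": 0.143}, {"claw": 0.034, "linear": [-0.0062, -0.0129, 0], "turn": 0.143}, {"claw": 0.034, "linear": [-0.0079, -0.0119, 0], "turn": 0.143}, {"claw": 0.034, "linear": [-0.0095, -0.0106, 0], "turn": 0.143}, {"claw": 0.034, "linear": [-0.011, -0.0092, 0], "turn": 0.143}, {"claw": 0.034, "linear": [-0.0121, -0.0075, 0], "turn": 0.143}]}}

```text
clock: 23.9
ee_pos: [427.5, -9.2, 213.6]
ee_rot: [3.045, 0.711, 0.013]
contact_force: [0.2, -0.4, 0.9]
finger_gap: 33.8
```

```bash
python3 - <<'E'
from h import *
rel([437.4,-11.2,190],YAW)
E
```

```text
t 23.9 pos [427.494  -9.221 213.589] toolx ang 0.4588180763265513 toolz [ 0.012 -0.013 -1.   ] j [-0.071 -0.189  2.167 -0.013  1.151 -0.525] F [ 0.207 -0.367  0.887] gap 33.7722990127009
tool delta mm [ 7.892  5.774 23.724]
turn about tool z (down => world sign flipped): 0.37801807632655127
```

Call:
{"fn": "step_arm", "kwargs": {"increments": [{"claw": 0.034, "linear": [0.0079, 0.0058, 0.005], "turn": 0.13}, {"claw": 0.034, "linear": [0, 0, 0], "turn": 0.13}, {"claw": 0.034, "linear": [0, 0, 0], "turn": 0.118}, {"claw": 0.034, "linear": [0, 0, 0.01], "turn": 0}, {"claw": 0.034, "linear": [0, 0, 0], "turn": 0}]}}

```text
clock: 24.4
ee_pos: [431.1, -11.2, 189.5]
ee_rot: [3.128, 0.103, 0.001]
contact_force: [-1.1, -0.4, -0.4]
finger_gap: 34.2
```

```bash
python3 - <<'E'
from h import *
rel([437.4,-11.2,143.8],YAW)
E
```

```text
t 24.4 pos [431.051 -11.156 189.54 ] toolx ang 0.06567485296932506 toolz [ 0.001 -0.012 -1.   ] j [-0.075 -0.15   2.182 -0.014  1.108 -0.134] F [-1.075 -0.436 -0.374] gap 34.23103236929035
tool delta mm [ 6.322 -0.1   45.744]
turn about tool z (down => world sign flipped): -0.015125147030675024
```

Call:
{"fn": "step_arm", "kwargs": {"increments": [{"claw": 0.034, "linear": [0.006, 0, 0.006], "turn": -0.015}, {"claw": 0.034, "linear": [0, 0, 0.014], "turn": 0}, {"claw": 0.034, "linear": [0, 0, 0.014], "turn": 0}, {"claw": 0.034, "linear": [0, 0, 0.006], "turn": 0}, {"claw": 0.034, "linear": [0, 0, 0], "turn": 0}]}}

```text
clock: 24.9
ee_pos: [437.6, -11.1, 145.0]
ee_rot: [3.126, 0.144, -0.003]
contact_force: [-0.1, 0.3, 0.1]
finger_gap: 34.2
```

```bash
python3 - <<'E'
from h import *
rel([437.4,-11.2,143.8],YAW)
E
```

```text
t 24.9 pos [437.576 -11.12  144.953] toolx ang 0.09217316566184641 toolz [-0.001 -0.012 -1.   ] j [-0.074 -0.082  2.212 -0.014  1.011 -0.158] F [-0.119  0.33   0.117] gap 34.23716503045419
tool delta mm [-0.18   0.05   1.154]
turn about tool z (down => world sign flipped): 0.011373165661846318
```

Close and lift slowly.

Call:
{"fn": "step_arm", "kwargs": {"increments": [{"claw": 0.018, "linear": [0, 0, 0.001], "turn": 0.011}, {"claw": 0.005, "linear": [0, 0, 0], "turn": 0}, {"claw": 0.005, "linear": [0, 0, 0], "turn": 0}, {"claw": 0.005, "linear": [0.0015, 0, -0.008], "turn": 0}, {"claw": 0.005, "linear": [0.0018, 0, -0.013], "turn": 0}, {"claw": 0.005, "linear": [0.0022, 0, -0.013], "turn": 0}, {"claw": 0.005, "linear": [0.0028, 0, -0.013], "turn": 0}, {"claw": 0.005, "linear": [0.0033, 0, -0.013], "turn": 0}]}}

```text
clock: 25.7
ee_pos: [452.8, -9.7, 210.7]
ee_rot: [3.126, 0.128, 0.009]
contact_force: [7.8, 0.1, -3.7]
finger_gap: 10.4
```

```bash
python3 - <<'E'
from h import *
arc(np.arange(.3,.8,.05))
E
```

```text
t 25.7 pos [452.792  -9.745 210.713] th 0.26145157140743747 rad 263.30343848032703 (263.2) F [ 7.805  0.069 -3.74 ] gap 10.4 z [ 0.006 -0.013 -1.   ] yawerr 0.0012237465699022065
 to 0.3 [ 3.879  0.355 -9.373]
 to 0.35 [  9.309   0.524 -21.357]
 to 0.39999999999999997 [ 15.332   0.689 -33.055]
 to 0.44999999999999996 [ 21.931   0.851 -44.437]
 to 0.49999999999999994 [ 29.091   1.009 -55.476]
 to 0.5499999999999999 [ 36.794   1.162 -66.142]
 to 0.5999999999999999 [ 45.021   1.311 -76.411]
 to 0.6499999999999999 [ 53.751   1.455 -86.255]
 to 0.7 [ 62.961   1.593 -95.651]
 to 0.7499999999999999 [  72.63     1.725 -104.574]
```

Call:
{"fn": "step_arm", "kwargs": {"increments": [{"claw": 0.005, "linear": [0.005, 0, -0.0093], "turn": 0}, {"claw": 0.005, "linear": [0.0058, 0, -0.0119], "turn": 0}, {"claw": 0.005, "linear": [0.0061, 0, -0.0116], "turn": 0}, {"claw": 0.005, "linear": [0.0066, 0, -0.0113], "turn": 0}, {"claw": 0.005, "linear": [0.0072, 0, -0.011], "turn": 0}, {"claw": 0.005, "linear": [0.0077, 0, -0.0106], "turn": 0}, {"claw": 0.005, "linear": [0.0083, 0, -0.0102], "turn": 0}, {"claw": 0.005, "linear": [0.0086, 0, -0.0097], "turn": 0}]}}

```text
clock: 26.5
ee_pos: [511.4, -4.8, 305.6]
ee_rot: [3.123, 0.128, 0.008]
contact_force: [1.5, -2.6, -2.5]
finger_gap: 10.8
```

```bash
python3 - <<'E'
from h import *
arc(np.arange(.65,.8,.05))
E
```

```text
t 26.5 pos [511.388  -4.808 305.554] th 0.6871111478681422 rad 264.9476988176035 (263.2) F [ 1.501 -2.629 -2.507] gap 10.8 z [ 0.006 -0.016 -1.   ] yawerr 0.0013720214190986735
 to 0.65 [-5.544  0.271  8.275]
 to 0.7000000000000001 [ 3.658  0.439 -1.129]
 to 0.7500000000000001 [ 13.318   0.6   -10.062]
 to 0.8000000000000002 [ 23.412   0.753 -18.5  ]
```

Call:
{"fn": "step_arm", "kwargs": {"increments": [{"claw": 0.005, "linear": [0.005, 0, -0.003], "turn": 0}, {"claw": 0.005, "linear": [0.005, 0, -0.004], "turn": 0}, {"claw": 0.005, "linear": [0.003, 0, -0.003], "turn": 0}, {"claw": 0.005, "linear": [0, 0, 0], "turn": 0}]}}

```text
clock: 26.9
ee_pos: [526.4, -3.3, 319.1]
ee_rot: [3.123, 0.129, 0.007]
contact_force: [-1.3, -1.6, 2.5]
finger_gap: 10.5
```

```bash
python3 - <<'E'
from h import *
torq(20,lab="hold2")
arc([.75])
E
```

```text
hold2 t 28.15 th 0.7609761076869613 opening torque by tool 0.01943882193756861 +- 0.023481491614168005 T0=T/cos 0.02684315059035121 F on hatch [ 0.557  1.931 -0.706] gap 11.0
t 28.15 pos [525.839  -3.348 318.653] th 0.7609761076869613 rad 264.602217032877 (263.2) F [-0.095 -1.27   0.611] gap 11.0 z [ 0.005 -0.016 -1.   ] yawerr 0.0015202645320879088
 to 0.75 [-1.257  0.654  2.979]
```

Call:
{"fn": "step_arm", "kwargs": {"increments": [{"claw": 0.012, "linear": [0, 0, 0], "turn": 0}, {"claw": 0.014, "linear": [0, 0, 0], "turn": 0}, {"claw": 0.018, "linear": [0, 0, 0], "turn": 0}, {"claw": 0.02, "linear": [0, 0, 0], "turn": 0}]}}

```text
clock: 28.55
ee_pos: [526.2, -2.1, 318.5]
ee_rot: [3.125, 0.129, 0.007]
contact_force: [0.1, 0.8, 0.3]
finger_gap: 19.6
```

```bash
cat >> h.py <<'E'
def bar(name):
    p,P,Pt=wcloud(); cv2.imwrite(f"pics/{name}.png",p)
    t=Pt[205:330,285:340].reshape(-1,3); w=P[205:330,285:340].reshape(-1,3)
    m=(t[:,2]>-12)&(t[:,2]<20)&(abs(t[:,0])<25)
    q=w[m]; b=np.median(q,0)-HINGE
    # top surface of the bar is ~5.5 mm above the axis
    hx=-b@EX; hz=b[2]-4.5; th=np.arctan2(hz,hx)-np.arctan2(25,262)
    print("bar",m.sum(),"tool",np.median(t[m],0),"th",th,"r",np.hypot(hx,hz))
E
python3 - <<'E'
from h import *
bar("w7"); torq(20,lab="open2"); bar("w8")
arc([.75])
E
```

```text
bar 4336 tool [ -2.226 -29.57    6.387] th 0.7479087037759872 r 263.50687771399976
open2 t 29.85 th 0.7618268969241925 opening torque by tool 0.018058059067033116 +- 0.02756552023559581 T0=T/cos 0.024956678692628693 F on hatch [0.014 0.034 0.085] gap 20.3
bar 4325 tool [ -2.199 -29.615   6.428] th 0.748003104394865 r 263.4842022021821
t 29.9 pos [526.115  -2.336 318.527] th 0.7616839881611819 rad 264.2732383734871 (263.2) F [-0.786 -0.301  0.301] gap 19.6 z [ 0.005 -0.014 -1.   ] yawerr 0.0016090052753558182
 to 0.75 [-1.617  1.647  2.863]
```

View pics/w8.png

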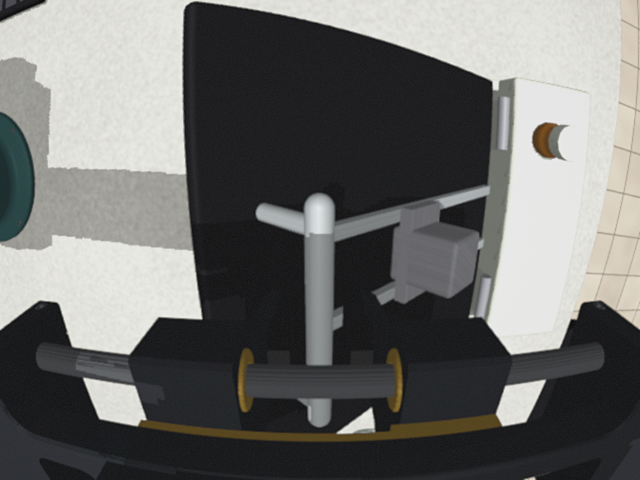

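Call:
{"fn": "step_arm", "kwargs": {"increments": [{"claw": 0.026, "linear": [-0.001, 0, 0], "turn": 0}, {"claw": 0.026, "linear": [0, 0, 0], "turn": 0}, {"claw": 0.026, "linear": [0, 0, -0.005], "turn": 0}, {"claw": 0.026, "linear": [0, 0, -0.01], "turn": 0}]}}

```text
clock: 30.3
ee_pos: [524.0, -2.2, 332.6]
ee_rot: [3.125, 0.129, 0.002]
contact_force: [0.0, -0.5, -0.4]
finger_gap: 26.0
```

```bash
python3 - <<'E'
from h import *
bar("w9")
arc([.75])
E
```

```text
bar 1250 tool [  0.464 -25.502  19.421] th 0.7521166756844402 r 264.0158886374797
t 30.35 pos [525.082  -2.192 335.279] th 0.7984133707657808 rad 277.78761032513086 (263.2) F [-0.096 -0.7    0.832] gap 25.9 z [ 0.006 -0.014 -1.   ] yawerr 0.0016574690974670292
 to 0.75 [-0.678  1.635 19.62 ]
```

Still centred and free; withdraw upward.

Call:
{"fn": "step_arm", "kwargs": {"increments": [{"claw": 0.026, "linear": [0, 0, -0.015], "turn": 0}, {"claw": 0.026, "linear": [0, 0, -0.02], "turn": 0}, {"claw": 0.026, "linear": [0, 0, -0.03], "turn": 0}, {"claw": 0.026, "linear": [0, 0, -0.03], "turn": 0}, {"claw": 0.026, "linear": [0, 0, 0], "turn": 0}, {"claw": 0.026, "linear": [0, 0, 0], "turn": 0}, {"claw": 0.026, "linear": [0, 0, 0], "turn": 0}]}}

```text
clock: 31.05
ee_pos: [525.0, -0.7, 441.0]
ee_rot: [3.124, 0.129, 0.019]
contact_force: [-0.2, 0.8, 0.6]
finger_gap: 26.0
```

```bash
cat > c.py <<'E'
from h import *
import sys
def hang():
    p,P,Pt=wcloud(); q=P.reshape(-1,3); b=q-HINGE; X=-(b@EX);Y=b@EY;Z=b[:,2]
    r=np.hypot(X,Z); a=np.arctan2(Z,X)-np.arctan2(25,262)
    m=(abs(Y+0)<60)&(r>258)&(r<273)&(a>.4)&(a<1.1); print(m.sum(), np.median(a[m]) if m.any() else None); return p
o=arm.get_obs(); print(o["clock"],o["ee_pos"],o["contact_force"])
p=hang()
for k in range(20): optics.read_camera("top")
p=hang(); cv2.imwrite("pics/w10.png",p)
t,_=optics.read_camera("scene"); cv2.imwrite("pics/s10.png",t)
E
python3 c.py
```

```text
31.05 [524.979  -0.744 441.018] [-0.181  0.84   0.643]
4805 0.7058329460795999
4791 0.7045221324735702
```

View pics/w10.png

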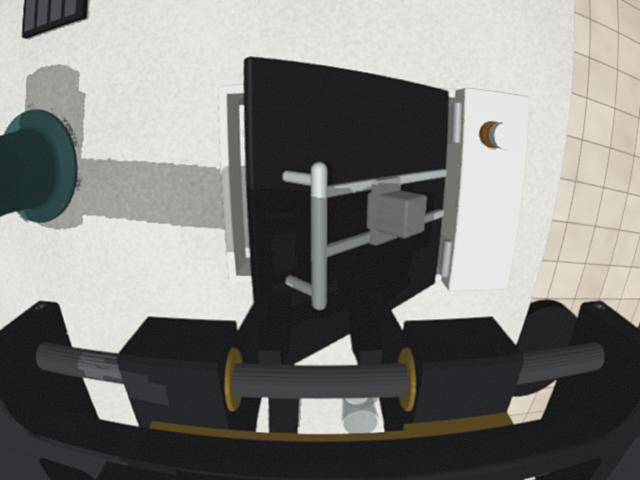

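View pics/s10.png

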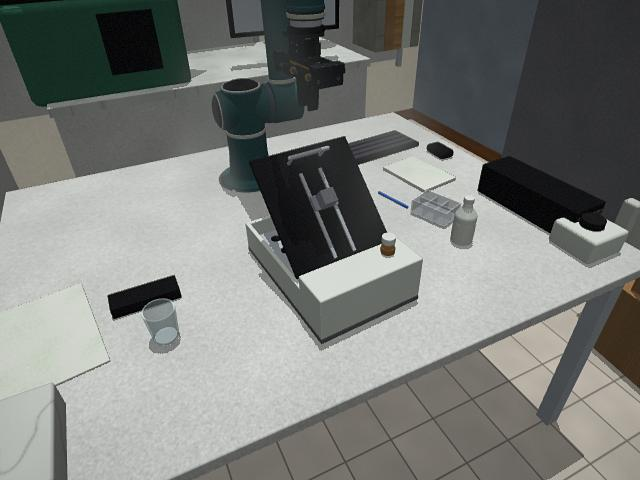

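```bash
python3 c.py; python3 -c "
from rig import arm
print(arm.hand_in())"
```

```text
32.2 [524.974  -0.771 440.829] [-0.167 -0.486 -0.108]
4791 0.7054418483111726
4791 0.703851558071583
the job is handed in; nothing more can be done
None
```

I did the whole sequence and handed the job in at about 33 s. At my last checks the hatch was standing by itself at about 43°, untouched; `hand_in` gave no verdict.

- **Trial lift:** I lifted the hatch to about 0.74–0.79 rad with the trim weight still at about 2 mm. The net closing moment came out at about 0.25 N m, scaled to the level position. I then lowered it shut.
- **Trim weight:** I slid it back about 53 mm. The wrist camera then put it at about 54 mm.
- **Balance check:** I lifted again to about 0.75 rad and opened the fingers slightly around the bar before letting go. The moment felt was 0.02 ± 0.03 N m, and the bar held its angle for 1.3 s (0.7479 to 0.7480 rad). I then withdrew upwards.
- **Last looks:** After I withdrew, the angle read 0.704–0.706 rad over about 2 s, with no movement beyond the noise. The arm was about 100 mm clear of the handle and felt no contact. The bystanders looked unmoved in the picture, though I did not measure them.

**Disagreements:** The individual weight readings in the trial lift scattered widely, from about 0.17 to 0.34 N m, because of gripping forces and sensor noise. The last angle readings are about 0.04 rad below the earlier bar-based ones. I put that down to a cruder selection of points that includes parts of the hatch, not to sinking, and both values are well inside the 0.58–1.0 rad range.

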